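# Load the keyed weights on the pressure tester

## Robot

A 6-joint arm with a two-finger parallel gripper is mounted at the origin on the work surface. World frame = base frame: x ahead of the robot, y to its left, z up, the work surface at z = 0. Lengths are in m, angles in rad, forces in N, time in s.
With the tool pointing down it reaches from about 0.225 to 0.875 m from the base axis. Payload 3.4 kg.
Tool frame: the origin (TCP) lies between the finger pads; the fingertips stand 8 mm ahead of it and the grasp point (between the pads) lies 11 mm behind it; z points along the fingers, y is the line along which they close (so a half turn about z gives the same grasp; the last joint's range is limited). The gripper opens to 85 mm and grips with 20 to 120 N. Pads are 22 mm wide; open, the fingers measure 114 mm over their backs; the gripper's body (76 mm by 85 mm) begins 54 mm behind the grasp point. The pads swing forward as they close: fully open they stand 13 mm farther back than shut.
Start: joints at [1.018, 0.276, 1.505, -0, 1.361, -0.121], TCP at [0.241, 0.522, 0.239] pointing down, gripper open.
Joint ranges: [-2.89, 2.89], [-0.75, 2.08], [0.22, 2.7], [-1.18, 4.32], [0.11, 2.71], [-2.7, 2.7]. Speed limits (rad/s): [2.57, 2.57, 3.14, 3.14, 3.14, 3.14].

## Interface

Orientations are given as a unit quaternion [w, x, y, z].
In Python, from rig import manip, optics, finder gives the robot as it stands.
- The arm moves only by the tool servo_tool, never from a script. Its argument "increments" is a list of rows, each a list of 7 numbers: the shift along the tool's x, y, z in cm, then the turn, a rotation vector about the tool's x, y, z in degrees, then the closure, from -1 (fully open) to 1 (shut). In form: [[x, y, z, rx, ry, rz, gripper], ...]. A call has exactly 5 rows; each row shifts and turns the commanded pose from where the row before left it, along the tool's axes as they then stand; what a row does not reach is not made up. A row lasts 1/10 s, in which the tool goes at most 50 mm and 8.59 degrees, less where a joint would pass 70% of its speed; a pose out of reach is approached as far as the arm can. A call is refused whole if a number of a shift passes 5 or a number of a turn 8.59, either way. A call with a gripper value outside its range is refused whole. The fingers move at their own pace and stop on an object; "squeeze" is the grip in N (left out, the last holds). Time passes only in rows, so rows that do not move let the fingers close, or fill a call up. It gives the time, the measured TCP pose, the force, the opening and the grip force at its end, in the units of the state.
- manip.get_state(): the state, without advancing time (a new reading comes with each control period).
- optics.get_image(name): name is "side" or "top"; returns the picture (400x640x3 uint8, red, green, blue); there is no depth.
- optics.get_calibration(name): a dict with "fov_y" (degrees; the focal length in pixels is half the picture's height over the tangent of half this angle, whatever the lens; pixels are square), "cx", "cy" (the principal point, pixels), "world_to_cam" (4x4, takes a point from world to camera coordinates). Camera axes: x right, y down, z forward; pixel columns grow to the right and rows downward; lengths in m; the calibration is good to about 2 mm. A picture is of the moment at which its call begins. get_calibration takes no time and is no camera call.
- manip.sign_off(): hands the job in; it is judged then, once.
Trained networks look in the newest picture that a camera, given by its name, has taken for a name from the list of things; names that differ only in an ending like _2 or _b are one class to them, and where a whole thing is asked for, a point or a joint stands for the part that bears it (a point fixed in the world has none). Each returns a list of dicts, best first, with "p" (0 to 1); they miss things now and then, are a little off and sometimes report something else, mostly with a low value. They report only what shows in the picture. A call takes as long as a camera call. They do not tell look-alikes from the thing itself.
- finder.silhouettes(label, camera): "region" (400x640 bool, what is visible of it) and "box" ([centre column, centre row, width, height] in pixels, round what is visible of it).
- finder.tip_of(label, camera): "at" ([column, row] in pixels: a listed point, or the origin of a listed thing).
The state is a dict: "clock": time; "qpos": joint angles; "qd": joint speeds; "effort": joint torques, N m; "position": TCP position; "ee_rot": TCP orientation; "contact_force": force on the tool from outside, world axes, zero at the start; "moment": the same for the moment, N m; "width": finger opening in m; "gripper_force": force on a finger pad.
Only numpy, scipy, OpenCV 4.12 (cv2) and the standard library are available. Lean on these libraries where they do the work, as an engineer would, in place of code of your own. Each camera call takes 0.05 s, during which the arm holds its last target. There are 200 camera calls.

## Task

Load the dead-weight pressure tester with its two D-bored steel weights: turn each one so that the flat in its bore meets the flat of the post, and let it down fully home. The wide one goes on first, resting flat on the carrier plate, and the narrow one on top of it, resting flat on the wide one.

Things in the scene. Friction and masses are not known exactly. Their poses are not given: they have to be found in the camera images.
- wide_mid (a point): Wide D-bored weight: plain steel disc, 66 mm diameter, 28 mm high, about 0.46 kg, flat on the bench, a D hole right through it (radius 18 mm, flat 7 mm from the axis). Point: on the bore axis, half-way up. z up, x from the axis to the bore's flat. Two upright grip flats outside face +y and -y, 56 mm apart, 35 mm long. A look-alike with a fully round hole lies nearby: not wanted.
- narrow_mid (a point): Narrow D-bored weight: plain steel disc, 54 mm diameter, 24 mm high, about 0.2 kg, flat on the bench, the same D hole right through it (radius 18 mm, flat 7 mm from the axis). Point: on the bore axis, half-way up. z up, x from the axis to the bore's flat. Two upright grip flats outside face +y and -y, 46 mm apart, 28 mm long. A U-shaped slotted weight lies nearby: not wanted.
- seat (a point): Foot of the tester's fixed upright D post, on its axis, at the top face of the dark round carrier plate (92 mm wide, 65 mm above the bench). z up, x from the axis to the post's flat. Post: steel, radius 14, flat 3 mm from the axis, 48 mm tall, top 8 mm tapered; 4 mm play all round, 15 degrees either way. White housing 55 mm high; its dial gauge, 165 mm to +y, rises 130 mm above the bench.
Things that resemble listed ones, but are neither listed nor needed, are in the scene too. What is shaped like the part that bears wide_mid but black or red is not meant.

How it is judged:
On the way:
1. the wide weight is home on the carrier plate, flats matching (z of wide_mid in the frame of seat between 0.01 and 0.018 m and horizontal distance between wide_mid and seat below 0.01 m and angle between the x axis of wide_mid and the x axis of seat, either way round below 0.44 rad and angle between wide_mid's own z axis and vertical below 0.12 rad), for 0.2 s.
At the end, for the whole second after the job is handed in: The wide weight rests flat on the carrier plate and the narrow weight flat on the wide one, both on the post: heights within 4 mm, axes within 10 mm of the post's, bore flats within 25 degrees of the post's flat, not tilted by more than 7 degrees (all of step 1 and z of narrow_mid in the frame of seat between 0.036 and 0.044 m and horizontal distance between narrow_mid and seat below 0.01 m and angle between the x axis of narrow_mid and the x axis of seat, either way round below 0.44 rad and angle between narrow_mid's own z axis and vertical below 0.12 rad); the robot touches nothing.
It also fails if it takes over 59 s, if anything falls off the work surface, if the arm or the gripper's body presses on something with over 40 N, if the wrist force passes 120 N, or if a joint passes its speed limit or range.

## Working session

There is one attempt and no reset: what is moved stays moved. The work goes in short steps, Python scripts to look and compute and a tool call to move; the robot and the scene stay as the last step left them, time stands still between calls to the robot, and variables do not carry over. Pictures are saved under pics/ and viewed, at most 10 in all, crops included, and the job is handed in when it is done.

Besides the shell and the picture viewer there is one more tool, called after ">>>" as name(argument=value, ...), one argument or row to a line, values as JSON. servo_tool: Moves the arm, as the interface text tells. Its arguments: {"type":"object","properties":{"increments":{"type":"array","items":{"type":"array","items":{"type":"number"}}},"squeeze":{"type":"number"}},"required":["increments"]}

```bash
mkdir -p pics; cat > h.py <<'E'
import numpy as np, cv2
from rig import manip, optics, finder
def K(n):
    c=optics.get_calibration(n); f=200/np.tan(np.radians(c["fov_y"])/2)
    return f,c["cx"],c["cy"],np.array(c["world_to_cam"])
def proj(n,P):
    f,cx,cy,T=K(n); p=(T[:3,:3]@np.atleast_2d(P).T).T+T[:3,3]
    return np.c_[f*p[:,0]/p[:,2]+cx,f*p[:,1]/p[:,2]+cy]
def ray(n,uv):
    f,cx,cy,T=K(n); R=T[:3,:3]; o=-R.T@T[:3,3]
    d=R.T@np.array([(uv[0]-cx)/f,(uv[1]-cy)/f,1.]); return o,d/np.linalg.norm(d)
def atz(n,uv,z):
    o,d=ray(n,uv); return o+d*(z-o[2])/d[2]
def tri(a,b):
    (o1,d1),(o2,d2)=ray("top",a),ray("side",b)
    s=np.linalg.lstsq(np.c_[d1,-d2],o2-o1,rcond=None)[0]
    p,q=o1+s[0]*d1,o2+s[1]*d2; return (p+q)/2,np.linalg.norm(p-q)
E
python3 - <<'E'
from h import *
for n in("top","side"):
    im=optics.get_image(n); cv2.imwrite(f"pics/{n}0.png",im[:,:,::-1]); f,cx,cy,T=K(n); print(n,f,cx,cy,(-T[:3,:3].T@T[:3,3]).round(3))
    for l in("wide_mid","narrow_mid","seat"):
        print(l,[(np.round(d["at"],1).tolist(),round(d["p"],2)) for d in finder.tip_of(l,n)][:5])
E
```

```text
top 473.40347251915097 316.6900533574568 208.2150723190799 [ 0.353 -0.007  0.956]
wide_mid [([284.5, 213.5], 0.84), ([290.8, 141.8], 0.75), ([337.8, 183.8], 0.7), ([381.3, 309.8], 0.57), ([232.8, 139.7], 0.57)]
narrow_mid [([360.2, 254.3], 0.56), ([186.7, 223.5], 0.38)]
seat [([185.9, 221.5], 0.96)]
side 388.10344171868627 318.74298825883903 201.3563429604825 [ 0.463 -0.564  0.4  ]
wide_mid [([413.0, 212.9], 0.97), ([402.8, 179.4], 0.91), ([366.5, 243.6], 0.65), ([202.7, 282.0], 0.58), ([328.1, 207.5], 0.56)]
narrow_mid [([273.9, 266.1], 0.65)]
seat [([317.3, 150.3], 0.86)]
```

View pics/top0.png

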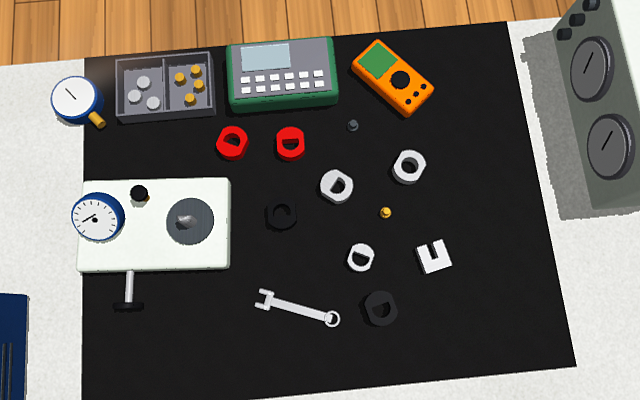

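View pics/side0.png

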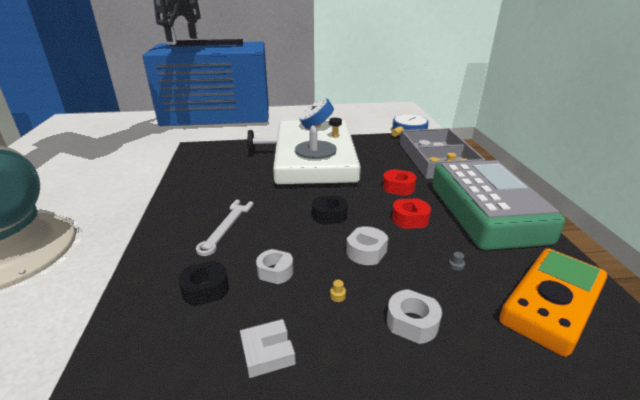

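The wide weight is at top (337,186) / side (367,245). The narrow one is at top (360,257) / side (274,266), and the post is at top (188,221) / side (315,150). The round-bore look-alike is at top (409,166) and the U weight at (434,257). Next I rectify each at its top-plane height to read the flats.

```bash
python3 - <<'E'
from h import *
for nm,a,b in(("wide",[337.8,183.8],[366.5,243.6]),("narrow",[360.2,254.3],[273.9,266.1]),("seat",[185.9,221.5],[317.3,150.3])):
    p,e=tri(a,b); print(nm,p.round(4),round(e,4))
im=cv2.imread("pics/top0.png"); tiles=[]
def rect(n,c,z,h=.05,N=380):
    im=cv2.imread(f"pics/{n}0.png")
    # tile: up = +x, left = +y
    P=np.array([[c[0]+h,c[1]+h,z],[c[0]+h,c[1]-h,z],[c[0]-h,c[1]-h,z],[c[0]-h,c[1]+h,z]])
    M=cv2.getPerspectiveTransform(proj(n,P).astype(np.float32),np.float32([[0,0],[N,0],[N,N],[0,N]]))
    t=cv2.warpPerspective(im,M,(N,N),flags=cv2.INTER_CUBIC)
    for k in range(0,N,38): cv2.line(t,(k,0),(k,4),(0,255,0),1); cv2.line(t,(0,k),(4,k),(0,255,0),1)
    return t
w=tri([337.8,183.8],[366.5,243.6])[0];na=tri([360.2,254.3],[273.9,266.1])[0];s=tri([185.9,221.5],[317.3,150.3])[0]
A=np.hstack([rect("top",w,.028,N=260),rect("top",na,.024,N=260),rect("top",s,.113,N=260)])
B=np.hstack([rect("side",w,.028,N=260),rect("side",na,.024,N=260),rect("side",s,.113,N=260)])
cv2.imwrite("pics/rect.png",np.vstack([A,B]))
E
```

```text
wide [ 0.5988 -0.0736  0.0202] 0.006
narrow [ 0.4505 -0.104   0.0135] 0.0082
seat [0.5477 0.2299 0.0536] 0.0037
```

View pics/rect.png

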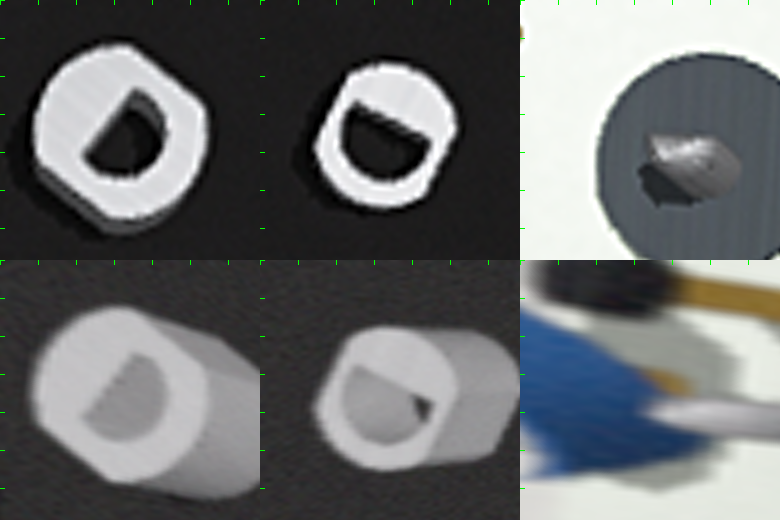

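The wide weight's flat faces about +51° and the narrow one's about −27°. The post is still unclear, so I zoom in on it and fit the plate circle.

```bash
python3 - <<'E'
from h import *
def rect(n,c,z,h,N):
    im=cv2.imread(f"pics/{n}0.png")
    P=np.array([[c[0]+h,c[1]+h,z],[c[0]+h,c[1]-h,z],[c[0]-h,c[1]-h,z],[c[0]-h,c[1]+h,z]])
    M=cv2.getPerspectiveTransform(proj(n,P).astype(np.float32),np.float32([[0,0],[N,0],[N,N],[0,N]]))
    return cv2.warpPerspective(im,M,(N,N),flags=cv2.INTER_CUBIC)
c=(.545,.23);h=.06;N=600
def circ(n,c,z,h,lo,hi):
    N=600;g=cv2.cvtColor(rect(n,c,z,h,N),cv2.COLOR_BGR2GRAY); m=cv2.inRange(g,lo,hi)
    cs,_=cv2.findContours(m,cv2.RETR_EXTERNAL,cv2.CHAIN_APPROX_NONE); k=max(cs,key=cv2.contourArea)
    (u,v),r=cv2.minEnclosingCircle(k); s=2*h/N
    print(n,z,"centre",round(c[0]+h-v*s,4),round(c[1]+h-u*s,4),"r",round(r*s,4),"ell",[round(x*s,4) for x in cv2.fitEllipse(k)[1]])
circ("top",c,.065,.06,30,150); circ("side",c,.065,.06,30,130)
circ("top",(.598,-.07),.028,.05,150,255); circ("top",(.4486,-.1025),.024,.05,150,255)
circ("side",(.598,-.07),.028,.05,185,255); circ("side",(.4486,-.1025),.024,.05,180,255)
t=cv2.imread("pics/top0.png")[185:255,150:230]; t=cv2.resize(t,(480,420),interpolation=cv2.INTER_CUBIC)
s=cv2.imread("pics/side0.png")[115:168,290:345]; s=cv2.resize(s,(320,420),interpolation=cv2.INTER_CUBIC)
cv2.imwrite("pics/post.png",np.hstack([t,s]))
E
```

```text
top 0.065 centre 0.544 0.2198 r 0.0467 ell [0.0917, 0.0922]
side 0.065 centre 0.5418 0.2221 r 0.0585 ell [0.0888, 0.1003]
top 0.028 centre 0.5978 -0.0698 r 0.0334 ell [0.0602, 0.0677]
top 0.024 centre 0.4484 -0.1023 r 0.0276 ell [0.0492, 0.0559]
side 0.028 centre 0.5968 -0.0705 r 0.0321 ell [0.0581, 0.0646]
side 0.024 centre 0.4471 -0.1033 r 0.0265 ell [0.0471, 0.0535]
```

View pics/post.png

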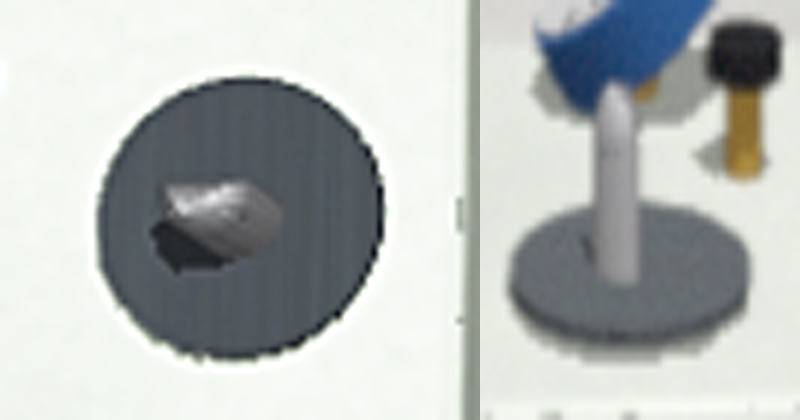

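```bash
python3 - <<'E'
from h import *
def D(r,f,th,z,o=(0,0)):
    a=np.arccos(f/r); t=np.linspace(a,2*np.pi-a,60); x,y=r*np.cos(t),r*np.sin(t)
    c,s=np.cos(th),np.sin(th); return np.c_[.544+o[0]+c*x-s*y,.220+o[1]+s*x+c*y,np.full(60,z)]
def msk(n,th,o,k):
    P=np.vstack([D(.014,.003,th,.065,o),D(.014,.003,th,.105,o),D(.014-k,.003-k*.7,th,.113,o)])
    m=np.zeros((400*4,640*4),np.uint8); cv2.fillConvexPoly(m,cv2.convexHull((proj(n,P)*4+1.5).astype(np.int32)),1); return m>0
def obs(n,box):
    im=cv2.imread(f"pics/{n}0.png"); g=cv2.resize(im,None,fx=4,fy=4,interpolation=cv2.INTER_CUBIC).astype(int)
    u0,v0,u1,v1=[4*b for b in box]; m=np.zeros(g.shape[:2],bool)
    w=g[v0:v1,u0:u1]; m[v0:v1,u0:u1]=((w.max(2)-w.min(2))<(13 if n=="top" else 25))&(w.mean(2)>(80 if n=="top" else 115))&(w.mean(2)<225); return m
T=obs("top",(172,211,199,231)); 
print("obs area px",T.sum()/16, np.argwhere(T).min(0)/4,np.argwhere(T).max(0)/4)
R=[]
for th in range(0,360,5):
    R.append(max((((T&(q:=msk("top",np.radians(th),(a,b),k))).sum()/(T|q).sum()),th,a,b,k) for a in(-.003,0,.003) for b in(-.003,0,.003) for k in(.003,.006)))
R.sort(reverse=True); print(*[tuple(np.round(r,3)) for r in R[:8]],sep="\n")
bi=R[0]
# side width at mid height
im=cv2.imread("pics/side0.png")
for v in(134,140): print(v,im[v,300:330].mean(1).astype(int).tolist())
for th in (0,20,-20,-40,40,180,160,200,220,140):
    q=msk("side",np.radians(th),(0,0),.004)
    print(th,[((w:=np.flatnonzero(q[4*v]))[0]/4,w[-1]/4) for v in(134,140)])
o=cv2.resize(cv2.imread("pics/top0.png")[185:255,150:230],(560,490),interpolation=cv2.INTER_CUBIC)
for z in(.065,.105): cv2.polylines(o,[((proj("top",D(.014,.003,np.radians(bi[1]),z,bi[2:4]))-[150,185]+.5)*7).astype(np.int32)],True,(0,0,255),1)
cv2.imwrite("pics/fit.png",o)
E
```

```text
obs area px 260.25 [211. 172.] [230.75 198.75]
(np.float64(0.638), np.float64(355.0), np.float64(0.003), np.float64(0.0), np.float64(0.006))
(np.float64(0.633), np.float64(0.0), np.float64(0.003), np.float64(0.0), np.float64(0.006))
(np.float64(0.628), np.float64(350.0), np.float64(0.003), np.float64(0.0), np.float64(0.006))
(np.float64(0.623), np.float64(5.0), np.float64(0.003), np.float64(0.0), np.float64(0.006))
(np.float64(0.615), np.float64(345.0), np.float64(0.003), np.float64(-0.003), np.float64(0.006))
(np.float64(0.614), np.float64(10.0), np.float64(0.003), np.float64(0.0), np.float64(0.006))
(np.float64(0.608), np.float64(15.0), np.float64(0.003), np.float64(-0.003), np.float64(0.003))
(np.float64(0.606), np.float64(340.0), np.float64(0.003), np.float64(-0.003), np.float64(0.006))
134 [226, 227, 226, 226, 226, 226, 227, 227, 223, 174, 128, 127, 142, 142, 155, 159, 157, 192, 221, 227, 229, 228, 229, 230, 230, 227, 201, 171, 152, 146]
140 [226, 226, 227, 226, 222, 219, 218, 213, 200, 153, 130, 137, 144, 150, 154, 157, 153, 150, 156, 172, 180, 194, 202, 215, 218, 220, 220, 225
[... 165 characters left out ...]
loat64(319.5))]
-20 [(np.float64(308.75), np.float64(318.25)), (np.float64(309.0), np.float64(318.25))]
-40 [(np.float64(308.75), np.float64(320.0)), (np.float64(309.0), np.float64(320.0))]
40 [(np.float64(308.75), np.float64(321.0)), (np.float64(309.0), np.float64(321.0))]
180 [(np.float64(313.5), np.float64(322.0)), (np.float64(313.5), np.float64(322.0))]
160 [(np.float64(312.5), np.float64(322.0)), (np.float64(312.5), np.float64(322.0))]
200 [(np.float64(311.5), np.float64(322.0)), (np.float64(311.5), np.float64(322.0))]
220 [(np.float64(309.75), np.float64(322.0)), (np.float64(310.0), np.float64(322.0))]
140 [(np.float64(310.5), np.float64(322.0)), (np.float64(310.5), np.float64(322.0))]
```

View pics/fit.png

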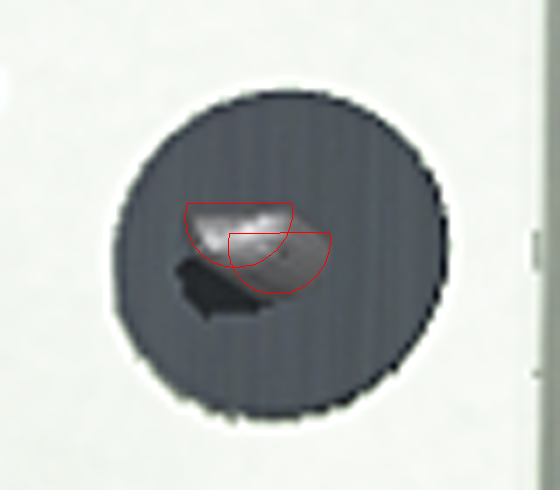

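```bash
python3 - <<'E'
from h import *
from scipy.spatial.transform import Rotation as R
s=manip.get_state(); q=s["ee_rot"]; M=R.from_quat([q[1],q[2],q[3],q[0]]).as_matrix()
print(M.round(3)); print("yaw of tool y",np.degrees(np.arctan2(M[1,1],M[0,1])),"q1,q6",np.degrees(s["qpos"][[0,5]] if hasattr(s["qpos"],'shape') else [s["qpos"][0],s["qpos"][5]]), s["position"],s["clock"],s["width"])
E
```

```text
[[-0.908  0.418 -0.   ]
 [ 0.418  0.908 -0.   ]
 [ 0.    -0.    -1.   ]]
yaw of tool y 65.26145224424499 q1,q6 [58.32854448 -6.93288834] [0.24060222 0.52218004 0.2392029 ] 0.4 0.08544006340019827
```

```bash
cat >> h.py <<'E'
from scipy.spatial.transform import Rotation as Rot
def now():
    s=manip.get_state(); q=s["ee_rot"]; M=Rot.from_quat([q[1],q[2],q[3],q[0]]).as_matrix()
    return np.array(s["position"]),np.degrees(np.arctan2(M[1,1],M[0,1])),M[:,2],s
def plan(*wps,start=None):
    "wps: (x,y,z,yaw,nrows); prints rows x y z cm in tool axes, rz deg (tool down)"
    p,y,_,_=now() if start is None else (np.array(start[:3]),start[3],0,0)
    for X,Y,Z,W,n in wps:
        t=np.array([X,Y,Z]); print("->",X,Y,Z,W)
        for k in range(n):
            d=(t-p)/(n-k); a=np.radians(y); ty=np.array([np.cos(a),np.sin(a)]); tx=np.array([-np.sin(a),np.cos(a)])
            r=np.round([100*d[:2]@tx,100*d[:2]@ty,-100*d[2],(y-W)/(n-k)],[2,2,2,1] if 0 else 2); r[3]=round(r[3],1)
            p=p+np.r_[(tx*r[0]+ty*r[1])/100,-r[2]/100]; y-=r[3]; print([*r[:3].tolist(),0,0,float(r[3])])
    print("end",p.round(4),round(y,1))
E
python3 -c "
from h import *
plan((.598,-.07,.16,-39,15))"
```

```text
-> 0.598 -0.07 0.16 -39
[-3.82, -2.59, 0.53, 0, 0, 7.0]
[-4.1, -2.1, 0.53, 0, 0, 7.0]
[-4.33, -1.59, 0.53, 0, 0, 6.9]
[-4.49, -1.06, 0.53, 0, 0, 7.0]
[-4.58, -0.5, 0.53, 0, 0, 6.9]
[-4.61, 0.05, 0.53, 0, 0, 7.0]
[-4.57, 0.61, 0.53, 0, 0, 6.9]
[-4.46, 1.16, 0.53, 0, 0, 7.0]
[-4.29, 1.69, 0.53, 0, 0, 6.9]
[-4.05, 2.2, 0.53, 0, 0, 6.9]
[-3.76, 2.67, 0.52, 0, 0, 7.0]
[-3.41, 3.11, 0.53, 0, 0, 6.9]
[-3.01, 3.49, 0.52, 0, 0, 7.0]
[-2.56, 3.84, 0.53, 0, 0, 6.9]
[-2.09, 4.11, 0.52, 0, 0, 7.0]
end [ 0.598 -0.07   0.16 ] -39.0
```

>>> servo_tool(
  increments=[
    [-3.8,-2.6,0.5,0,0,7,-1],
    [-4.1,-2.1,0.5,0,0,7,-1],
    [-4.3,-1.6,0.5,0,0,7,-1],
    [-4.5,-1.1,0.5,0,0,7,-1],
    [-4.6,-0.5,0.5,0,0,7,-1],
  ],
  squeeze=80,
)

```text
clock: 0.9
position: [0.3596, 0.3228, 0.2143]
ee_rot: [0.0, 0.5, 0.866, 0.0]
contact_force: [1.0, 0.4, 0.1]
width: 0.0856
gripper_force: 0.0
```

>>> servo_tool(
  increments=[
    [-4.6,0,0.5,0,0,7,-1],
    [-4.6,0.6,0.5,0,0,7,-1],
    [-4.5,1.2,0.5,0,0,7,-1],
    [-4.3,1.7,0.5,0,0,7,-1],
    [-4,2.2,0.5,0,0,7,-1],
  ],
)

```text
clock: 1.4
position: [0.4781, 0.1243, 0.1894]
ee_rot: [0.0, 0.738, 0.675, 0.0]
contact_force: [0.2, 1.1, -0.1]
width: 0.0856
gripper_force: 0.0
```

>>> servo_tool(
  increments=[
    [-3.8,2.7,0.5,0,0,7,-1],
    [-3.4,3.1,0.5,0,0,7,-1],
    [-3,3.5,0.5,0,0,7,-1],
    [-2.6,3.8,0.5,0,0,7,-1],
    [-2.1,4.1,0.5,0,0,6,-1],
  ],
)

```text
clock: 1.9
position: [0.5948, -0.0748, 0.1642]
ee_rot: [-0.0, 0.903, 0.43, 0.0]
contact_force: [0.8, 0.6, -0.2]
width: 0.0853
gripper_force: 0.0
```

```bash
python3 -c "
from h import *
p,y,z,s=now();print(p,y,z,s['contact_force'],s['qpos'])
plan((.5977,-.07,.05,-39,5),(.5977,-.07,.008,-39,5))"
```

```text
[ 0.59482741 -0.0748471   0.16418609] -39.02740597425547 [ 4.06098894e-04  2.33229809e-04 -9.99999890e-01] [ 0.79895044  0.56836073 -0.15529292] [-2.41385571e-01  3.61426747e-01  1.57006773e+00  3.45841171e-04
  1.20975962e+00  4.39649014e-01]
-> 0.5977 -0.07 0.05 -39
[0.11, -0.02, 2.28, 0, 0, -0.0]
[0.11, -0.02, 2.28, 0, 0, -0.0]
[0.11, -0.01, 2.29, 0, 0, -0.0]
[0.11, -0.02, 2.28, 0, 0, -0.0]
[0.12, -0.01, 2.29, 0, 0, -0.0]
-> 0.5977 -0.07 0.008 -39
[-0.0, -0.0, 0.84, 0, 0, -0.0]
[-0.0, -0.0, 0.84, 0, 0, -0.0]
[-0.0, -0.0, 0.84, 0, 0, -0.0]
[-0.0, -0.0, 0.84, 0, 0, -0.0]
[-0.0, -0.0, 0.84, 0, 0, -0.0]
end [ 0.5977 -0.07    0.008 ] -39.0
```

>>> servo_tool(
  increments=[
    [0.1,0,2.3,0,0,0,-1],
    [0.1,0,2.3,0,0,0,-1],
    [0.1,0,2.3,0,0,0,-1],
    [0.1,0,2.3,0,0,0,-1],
    [0.2,-0.1,2.3,0,0,0,-1],
  ],
)

```text
clock: 2.4
position: [0.5972, -0.0679, 0.0485]
ee_rot: [0.0, 0.902, 0.432, 0.0]
contact_force: [0.4, -0.3, -0.5]
width: 0.0853
gripper_force: 0.0
```

>>> servo_tool(
  increments=[
    [0,0,1,0,0,0,-1],
    [0,0,1,0,0,0,-1],
    [0,0,1,0,0,0,-1],
    [0,0,1,0,0,0,-1],
    [0,0,0,0,0,0,-1],
  ],
)

```text
clock: 2.9
position: [0.5963, -0.0676, 0.0082]
ee_rot: [-0.001, 0.902, 0.433, -0.001]
contact_force: [-0.0, -0.0, -0.1]
width: 0.0851
gripper_force: 0.0
```

>>> servo_tool(
  increments=[
    [0,0,0,0,0,0,1],
    [0,0,0,0,0,0,1],
    [0,0,0,0,0,0,1],
    [0,0,0,0,0,0,1],
    [0,0,0,0,0,0,1],
  ],
)

```text
clock: 3.4
position: [0.5982, -0.068, 0.0105]
ee_rot: [0.001, 0.902, 0.433, 0.001]
contact_force: [-0.2, 0.2, 6.1]
width: 0.0545
gripper_force: 87.6
```

>>> servo_tool(
  increments=[
    [0,0,0,0,0,0,1],
    [0,0,0,0,0,0,1],
    [0,0,0,0,0,0,1],
    [0,0,0,0,0,0,1],
    [0,0,0,0,0,0,1],
  ],
)

```text
clock: 3.9
position: [0.5982, -0.068, 0.0105]
ee_rot: [0.001, 0.902, 0.433, 0.001]
contact_force: [-0.6, -1.3, 5.3]
width: 0.0548
gripper_force: 87.6
```

```bash
python3 -c "
from h import *
plan((.598,-.068,.16,-39,5),(.546,.220,.165,-95,10),start=(.5982,-.068,.0105,-38.7))"
```

```text
-> 0.598 -0.068 0.16 -39
[-0.0, -0.0, -2.99, 0, 0, 0.1]
[-0.0, -0.0, -2.99, 0, 0, 0.0]
[-0.0, -0.01, -2.99, 0, 0, 0.1]
[-0.01, -0.0, -2.99, 0, 0, 0.0]
[-0.0, -0.01, -2.99, 0, 0, 0.1]
-> 0.546 0.22 0.165 -95
[1.91, -2.22, -0.05, 0, 0, 5.6]
[1.69, -2.39, -0.05, 0, 0, 5.6]
[1.44, -2.54, -0.05, 0, 0, 5.6]
[1.19, -2.67, -0.05, 0, 0, 5.6]
[0.92, -2.78, -0.05, 0, 0, 5.6]
[0.65, -2.85, -0.05, 0, 0, 5.6]
[0.36, -2.9, -0.05, 0, 0, 5.6]
[0.08, -2.93, -0.05, 0, 0, 5.6]
[-0.21, -2.92, -0.05, 0, 0, 5.6]
[-0.49, -2.89, -0.05, 0, 0, 5.6]
end [0.546 0.22  0.165] -95.0
```

>>> servo_tool(
  increments=[
    [0,0,-1,0,0,0,1],
    [0,0,-3,0,0,0,1],
    [0,0,-4,0,0,0,1],
    [0,0,-4,0,0,0,1],
    [0,0,-3,0,0,0,1],
  ],
)

```text
clock: 4.4
position: [0.5968, -0.0675, 0.1614]
ee_rot: [0.0, 0.902, 0.433, 0.0]
contact_force: [0.9, -0.0, -3.5]
width: 0.0544
gripper_force: 86.8
```

>>> servo_tool(
  increments=[
    [1.9,-2.2,-0.1,0,0,5.6,1],
    [1.7,-2.4,-0.1,0,0,5.6,1],
    [1.4,-2.5,0,0,0,5.6,1],
    [1.2,-2.7,0,0,0,5.6,1],
    [0.9,-2.8,-0.1,0,0,5.6,1],
  ],
)

```text
clock: 4.9
position: [0.5684, 0.077, 0.1616]
ee_rot: [-0.0, 0.98, 0.199, -0.001]
contact_force: [-0.2, -0.2, -3.1]
width: 0.0543
gripper_force: 86.6
```

>>> servo_tool(
  increments=[
    [0.6,-2.9,0,0,0,5.6,1],
    [0.4,-2.9,0,0,0,5.6,1],
    [0.1,-2.9,0,0,0,5.6,1],
    [-0.2,-2.9,0,0,0,5.6,1],
    [-0.5,-2.9,0,0,0,5.6,1],
  ],
)

```text
clock: 5.4
position: [0.5419, 0.2207, 0.1617]
ee_rot: [0.0, 0.999, -0.043, -0.001]
contact_force: [0.1, 0.2, -4.4]
width: 0.0543
gripper_force: 86.6
```

>>> servo_tool(
  increments=[
    [0,0,0,0,0,0,1],
    [0,0,0,0,0,0,1],
    [0,0,0,0,0,0,1],
    [0,0,0,0,0,0,1],
    [0,0,0,0,0,0,1],
  ],
)

```text
clock: 5.9
position: [0.5435, 0.2189, 0.1623]
ee_rot: [0.0, 0.999, -0.042, -0.0]
contact_force: [-0.2, 0.9, -4.0]
width: 0.0545
gripper_force: 86.7
```

```bash
python3 - <<'E'
from h import *
p,y,z,s=now();print(p,y,z,s['contact_force'],s['width'],s['clock'])
a=optics.get_image("top")[:,:,::-1]; b=optics.get_image("side")[:,:,::-1]
cv2.imwrite("pics/top1.png",a);cv2.imwrite("pics/side1.png",b)
x=cv2.resize(a[150:290,120:260],(400,400),interpolation=cv2.INTER_CUBIC);w=cv2.resize(b[50:190,250:390],(400,400),interpolation=cv2.INTER_CUBIC)
cv2.imwrite("pics/c1.png",np.hstack([x,w]))
E
```

```text
[0.54350242 0.2189194  0.16225102] -94.803803302042 [-2.57627804e-04 -1.88667047e-04 -9.99999949e-01] [-0.21196464  0.93482193 -3.97147655] 0.05454753999702356 5.9
```

View pics/c1.png

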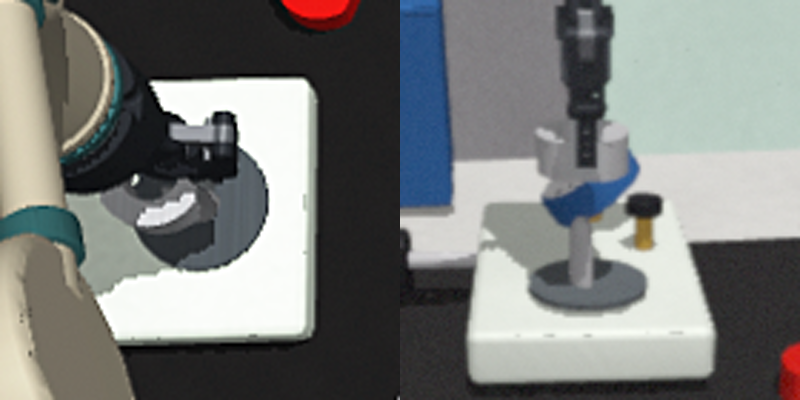

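```bash
python3 - <<'E'
from h import *
g=cv2.imread("pics/side1.png").astype(int)
for v in(96,100,104): print(v,g[v,292:336].mean(1).astype(int).tolist())
for x in(.540,.542,.544): print(x,proj("side",[[x,.2189,.166],[x-.033,.2189,.166],[x+.033,.2189,.166],[x,.219,.152],[x,.219,.18]]).round(1).tolist())
E
```

```text
96 [123, 125, 124, 127, 131, 151, 182, 193, 191, 191, 188, 161, 129, 111, 112, 119, 121, 123, 125, 98, 62, 46, 67, 73, 53, 42, 66, 114, 139, 181, 193, 193, 193, 193, 194, 191, 190, 180, 190, 196, 199, 199, 198, 198]
100 [130, 126, 126, 130, 126, 120, 114, 118, 117, 121, 132, 141, 147, 141, 138, 130, 128, 130, 125, 99, 62, 41, 48, 55, 49, 45, 81, 138, 151, 146, 144, 136, 145, 147, 143, 139, 134, 136, 185, 195, 198, 198, 198, 199]
104 [129, 130, 133, 135, 136, 129, 116, 117, 125, 131, 134, 139, 141, 131, 131, 130, 128, 128, 125, 99, 58, 45, 64, 67, 54, 46, 74, 139, 155, 159, 157, 153, 150, 147, 144, 139, 133, 119, 110, 150, 189, 205, 210, 209]
0.54 [[313.1, 102.0], [297.0, 102.6], [329.1, 101.5], [313.2, 108.7], [313.0, 95.2]]
0.542 [[314.1, 102.0], [298.0, 102.5], [330.0, 101.4], [314.1, 108.7], [314.0, 95.1]]
0.544 [[315.0, 102.0], [299.0, 102.5], [331.0, 101.4], [315.1, 108.6], [315.0, 95.1]]
```

>>> servo_tool(
  increments=[
    [0.3,-0.1,0,0,0,0,1],
    [0,0,1.2,0,0,0,1],
    [0,0,1.2,0,0,0,1],
    [0,0,1,0,0,0,1],
    [0,0,1,0,0,0,1],
  ],
)

```text
clock: 6.5
position: [0.5458, 0.2204, 0.1167]
ee_rot: [0.0, 0.999, -0.041, -0.001]
contact_force: [0.4, 0.3, -3.9]
width: 0.0545
gripper_force: 86.8
```

>>> servo_tool(
  increments=[
    [0,0,0.5,0,0,0,1],
    [0,0,0.5,0,0,0,1],
    [0,0,0.5,0,0,0,1],
    [0,0,0.5,0,0,0,1],
    [0,0,0,0,0,0,1],
  ],
)

```text
clock: 7.0
position: [0.5461, 0.2204, 0.0977]
ee_rot: [0.0, 0.999, -0.041, -0.001]
contact_force: [0.1, -0.2, -3.8]
width: 0.0544
gripper_force: 86.7
```

>>> servo_tool(
  increments=[
    [0,0,0.5,0,0,0,1],
    [0,0,0.5,0,0,0,1],
    [0,0,0.5,0,0,0,1],
    [0,0,0.4,0,0,0,1],
    [0,0,0,0,0,0,1],
  ],
)

```text
clock: 7.5
position: [0.5459, 0.2204, 0.0785]
ee_rot: [0.0, 0.999, -0.041, -0.001]
contact_force: [-0.3, -0.2, -4.1]
width: 0.0547
gripper_force: 86.7
```

>>> servo_tool(
  increments=[
    [0,0,0.1,0,0,0,1],
    [0,0,0.1,0,0,0,1],
    [0,0,0.1,0,0,0,1],
    [0,0,0,0,0,0,1],
    [0,0,0,0,0,0,1],
  ],
)

```text
clock: 8.0
position: [0.5465, 0.2206, 0.0764]
ee_rot: [-0.0, 0.999, -0.041, 0.0]
contact_force: [0.5, 0.8, -4.0]
width: 0.0547
gripper_force: 86.7
```

>>> servo_tool(
  increments=[
    [0,0,0.1,0,0,0,1],
    [0,0,0.1,0,0,0,1],
    [0,0,0.1,0,0,0,1],
    [0,0,0,0,0,0,1],
    [0,0,0,0,0,0,1],
  ],
)

```text
clock: 8.5
position: [0.5467, 0.2206, 0.0755]
ee_rot: [-0.0, 0.999, -0.041, 0.001]
contact_force: [-3.4, -0.5, 9.3]
width: 0.0541
gripper_force: 88.2
```

>>> servo_tool(
  increments=[
    [0,0,-0.1,0,0,0,-1],
    [0,0,-0.1,0,0,0,-1],
    [0,0,0,0,0,0,-1],
    [0,0,0,0,0,0,-1],
    [0,0,0,0,0,0,-1],
  ],
)

```text
clock: 9.0
position: [0.5465, 0.2206, 0.0751]
ee_rot: [-0.0, 0.999, -0.041, -0.0]
contact_force: [0.7, -0.4, 0.1]
width: 0.0858
gripper_force: 0.0
```

>>> servo_tool(
  increments=[
    [0,0,-1,0,0,0,-1],
    [0,0,-2,0,0,0,-1],
    [0,0,-2,0,0,0,-1],
    [0,0,-2,0,0,0,-1],
    [0,0,-2,0,0,0,-1],
  ],
)

```text
clock: 9.5
position: [0.5465, 0.2206, 0.1668]
ee_rot: [-0.0, 0.999, -0.041, 0.0]
contact_force: [0.3, -0.4, -0.7]
width: 0.0852
gripper_force: 0.0
```

```bash
python3 -c "
from h import *
p,y,z,s=now();print(p,y,s['width'],s['contact_force'])
plan((.4483,-.1025,.12,-117,10),(.4483,-.1025,.011,-117,5))"
```

```text
[0.5465211  0.22059582 0.16682686] -94.74122606099405 0.08518622574304642 [ 0.28215039 -0.42188702 -0.65294387]
-> 0.4483 -0.1025 0.12 -117
[-0.71, 3.3, 0.47, 0, 0, 2.2]
[-0.58, 3.33, 0.47, 0, 0, 2.2]
[-0.46, 3.35, 0.47, 0, 0, 2.2]
[-0.33, 3.36, 0.47, 0, 0, 2.2]
[-0.2, 3.37, 0.47, 0, 0, 2.2]
[-0.07, 3.38, 0.47, 0, 0, 2.2]
[0.06, 3.37, 0.47, 0, 0, 2.3]
[0.2, 3.37, 0.46, 0, 0, 2.2]
[0.32, 3.36, 0.47, 0, 0, 2.3]
[0.46, 3.35, 0.46, 0, 0, 2.3]
-> 0.4483 -0.1025 0.011 -117
[0.0, -0.0, 2.18, 0, 0, -0.0]
[0.0, -0.0, 2.18, 0, 0, -0.0]
[0.0, -0.0, 2.18, 0, 0, -0.0]
[0.0, -0.0, 2.18, 0, 0, -0.0]
[0.0, -0.0, 2.18, 0, 0, -0.0]
end [ 0.4482 -0.1025  0.011 ] -117.0
```

>>> servo_tool(
  increments=[
    [-0.7,3.3,0.5,0,0,2.2,-1],
    [-0.6,3.3,0.5,0,0,2.2,-1],
    [-0.5,3.4,0.5,0,0,2.2,-1],
    [-0.3,3.4,0.5,0,0,2.2,-1],
    [-0.2,3.4,0.5,0,0,2.2,-1],
  ],
)

```text
clock: 10.0
position: [0.4967, 0.057, 0.1409]
ee_rot: [-0.0, 0.991, -0.137, 0.001]
contact_force: [0.4, -0.1, 0.1]
width: 0.0856
gripper_force: 0.0
```

>>> servo_tool(
  increments=[
    [-0.1,3.4,0.5,0,0,2.2,-1],
    [0.1,3.4,0.5,0,0,2.3,-1],
    [0.2,3.4,0.5,0,0,2.2,-1],
    [0.3,3.3,0.4,0,0,2.3,-1],
    [0.5,3.3,0.3,0,0,2.3,-1],
  ],
)

```text
clock: 10.5
position: [0.4479, -0.1046, 0.1188]
ee_rot: [0.0, 0.972, -0.235, 0.0]
contact_force: [-0.1, -1.3, -0.0]
width: 0.0851
gripper_force: 0.0
```

>>> servo_tool(
  increments=[
    [0,0,0,0,0,0,-1],
    [0,0,2,0,0,0,-1],
    [0,0,2,0,0,0,-1],
    [0,0,2,0,0,0,-1],
    [0,0,0,0,0,0,-1],
  ],
)

```text
clock: 11.0
position: [0.4468, -0.102, 0.0569]
ee_rot: [-0.001, 0.972, -0.234, -0.002]
contact_force: [-0.9, -0.3, -0.5]
width: 0.0854
gripper_force: 0.0
```

```bash
python3 -c "
from h import *
p,y,z,s=now();print(p,y,s['width'],s['contact_force'])
plan((.4483,-.1025,.013,-117,5))"
```

```text
[ 0.44681715 -0.10203157  0.05685422] -117.00878405006748 0.0853763827559571 [-0.876674   -0.28508512 -0.45859759]
-> 0.4483 -0.1025 0.013 -117
[0.03, -0.01, 0.88, 0, 0, -0.0]
[0.03, -0.0, 0.88, 0, 0, -0.0]
[0.03, -0.01, 0.88, 0, 0, -0.0]
[0.03, -0.0, 0.87, 0, 0, -0.0]
[0.03, -0.01, 0.88, 0, 0, -0.0]
end [ 0.4483 -0.1024  0.013 ] -117.0
```

>>> servo_tool(
  increments=[
    [0.1,0,1.1,0,0,0,-1],
    [0,0,1.1,0,0,0,-1],
    [0,0,1.1,0,0,0,-1],
    [0,0,1.1,0,0,0,-1],
    [0,0,0,0,0,0,-1],
  ],
)

```text
clock: 11.5
position: [0.448, -0.1033, 0.0128]
ee_rot: [-0.0, 0.972, -0.234, -0.002]
contact_force: [0.5, 0.2, -0.7]
width: 0.0854
gripper_force: 0.0
```

>>> servo_tool(
  increments=[
    [0,0,0,0,0,0,1],
    [0,0,0,0,0,0,1],
    [0,0,0,0,0,0,1],
    [0,0,0,0,0,0,1],
    [0,0,0,0,0,0,1],
  ],
  squeeze=60,
)

```text
clock: 12.0
position: [0.4497, -0.1039, 0.015]
ee_rot: [0.0, 0.972, -0.234, 0.001]
contact_force: [-0.2, 0.9, 5.5]
width: 0.0444
gripper_force: 62.1
```

>>> servo_tool(
  increments=[
    [0,0,0,0,0,0,1],
    [0,0,0,0,0,0,1],
    [0,0,0,0,0,0,1],
    [0,0,0,0,0,0,1],
    [0,0,0,0,0,0,1],
  ],
)

```text
clock: 12.5
position: [0.4497, -0.1039, 0.015]
ee_rot: [0.0, 0.972, -0.234, 0.001]
contact_force: [0.1, -0.2, 6.1]
width: 0.0447
gripper_force: 62.1
```

```bash
python3 -c "
from h import *
p,y,z,s=now();print(p,y,s['width'],s['contact_force'])
plan((.4483,-.1025,.19,y,5),(.546,.2205,.19,-95,10))"
```

```text
[ 0.4497069  -0.10392058  0.0149866 ] -117.04088997596824 0.04470250658388984 [ 0.14737917 -0.18753129  6.1353457 ]
-> 0.4483 -0.1025 0.19 -117.04088997596824
[-0.04, -0.01, -3.5, 0, 0, 0.0]
[-0.04, -0.01, -3.5, 0, 0, 0.0]
[-0.04, -0.01, -3.5, 0, 0, 0.0]
[-0.03, -0.02, -3.5, 0, 0, 0.0]
[-0.04, -0.01, -3.5, 0, 0, 0.0]
-> 0.546 0.2205 0.19 -95
[-0.6, -3.32, -0.0, 0, 0, -2.2]
[-0.47, -3.34, -0.0, 0, 0, -2.2]
[-0.34, -3.36, -0.0, 0, 0, -2.2]
[-0.21, -3.37, -0.0, 0, 0, -2.2]
[-0.08, -3.37, -0.0, 0, 0, -2.2]
[0.05, -3.37, -0.0, 0, 0, -2.2]
[0.17, -3.37, -0.0, 0, 0, -2.2]
[0.3, -3.36, -0.0, 0, 0, -2.2]
[0.44, -3.35, -0.0, 0, 0, -2.2]
[0.56, -3.33, -0.0, 0, 0, -2.2]
end [0.546  0.2205 0.19  ] -95.0
```

>>> servo_tool(
  increments=[
    [0,0,-1.5,0,0,0,1],
    [0,0,-4,0,0,0,1],
    [0,0,-4,0,0,0,1],
    [0,0,-4,0,0,0,1],
    [-0.2,-0.1,-4,0,0,0,1],
  ],
)

```text
clock: 13.0
position: [0.4473, -0.1018, 0.1905]
ee_rot: [-0.0, 0.972, -0.234, -0.0]
contact_force: [1.1, -0.3, -2.5]
width: 0.0448
gripper_force: 62.3
```

>>> servo_tool(
  increments=[
    [-0.6,-3.3,0,0,0,-2.2,1],
    [-0.5,-3.3,0,0,0,-2.2,1],
    [-0.3,-3.4,0,0,0,-2.2,1],
    [-0.2,-3.4,0,0,0,-2.2,1],
    [-0.1,-3.4,0,0,0,-2.2,1],
  ],
)

```text
clock: 13.5
position: [0.4965, 0.0612, 0.1888]
ee_rot: [0.0, 0.99, -0.139, -0.0]
contact_force: [1.2, 0.6, -2.0]
width: 0.0447
gripper_force: 62.3
```

>>> servo_tool(
  increments=[
    [0,-3.4,0,0,0,-2.2,1],
    [0.2,-3.4,0,0,0,-2.2,1],
    [0.3,-3.4,0,0,0,-2.2,1],
    [0.4,-3.3,0,0,0,-2.2,1],
    [0.6,-3.3,0,0,0,-2.2,1],
  ],
)

```text
clock: 14.0
position: [0.5451, 0.2229, 0.1885]
ee_rot: [0.0, 0.999, -0.043, -0.001]
contact_force: [-0.1, 0.4, -1.7]
width: 0.0447
gripper_force: 62.3
```

>>> servo_tool(
  increments=[
    [0,0,0,0,0,0,1],
    [0,0,0,0,0,0,1],
    [0,0,0,0,0,0,1],
    [0,0,0,0,0,0,1],
    [0,0,0,0,0,0,1],
  ],
)

```text
clock: 14.5
position: [0.5454, 0.2207, 0.1894]
ee_rot: [0.0, 0.999, -0.045, -0.0]
contact_force: [0.6, -0.0, -2.2]
width: 0.0445
gripper_force: 62.4
```

```bash
python3 - <<'E'
from h import *
p,y,z,s=now();print(p,y,z,s['contact_force'],s['width'],s['clock'])
a=optics.get_image("top")[:,:,::-1]; b=optics.get_image("side")[:,:,::-1]
cv2.imwrite("pics/top2.png",a);cv2.imwrite("pics/side2.png",b)
x=cv2.resize(a[150:290,120:260],(400,400),interpolation=cv2.INTER_CUBIC);w=cv2.resize(b[50:190,250:390],(400,400),interpolation=cv2.INTER_CUBIC)
cv2.imwrite("pics/c2.png",np.hstack([x,w]))
g=b.astype(int)
for v in(87,91,95): print(v,g[v,292:336].mean(1).astype(int).tolist())
for x in(.542,.544): print(x,proj("side",[[x,.22,.188],[x-.027,.22,.188],[x+.027,.22,.188]]).round(1).tolist(), proj("side",[[x-.033,.22,.079],[x+.033,.22,.079]]).round(1).tolist())
E
```

```text
[0.54538002 0.22073337 0.18940336] -95.11952703789613 [-5.90102831e-05 -1.14367694e-04 -9.99999992e-01] [ 0.59658755 -0.01187542 -2.1753643 ] 0.04454672675101507 14.5
87 [127, 125, 128, 126, 128, 127, 127, 129, 131, 150, 179, 182, 156, 141, 139, 125, 120, 121, 125, 123, 79, 45, 43, 46, 42, 40, 46, 89, 142, 172, 187, 192, 189, 188, 184, 172, 188, 194, 196, 194, 195, 194, 196, 198]
91 [127, 126, 126, 127, 129, 127, 128, 127, 124, 114, 112, 120, 130, 134, 128, 125, 124, 125, 126, 125, 89, 56, 40, 47, 46, 42, 48, 98, 143, 154, 151, 147, 143, 139, 137, 151, 186, 195, 196, 195, 194, 196, 196, 197]
95 [126, 124, 123, 128, 127, 127, 126, 128, 127, 119, 114, 121, 128, 123, 123, 125, 125, 126, 128, 125, 115, 109, 109, 120, 121, 125, 126, 146, 154, 155, 152, 146, 143, 136, 135, 147, 187, 196, 197, 196, 198, 198, 199, 199]
0.542 [[313.9, 91.1], [300.6, 91.5], [327.2, 90.6]] [[299.1, 142.3], [329.4, 140.9]]
0.544 [[314.9, 91.0], [301.6, 91.5], [328.1, 90.6]] [[300.0, 142.2], [330.3, 140.9]]
```

View pics/c2.png

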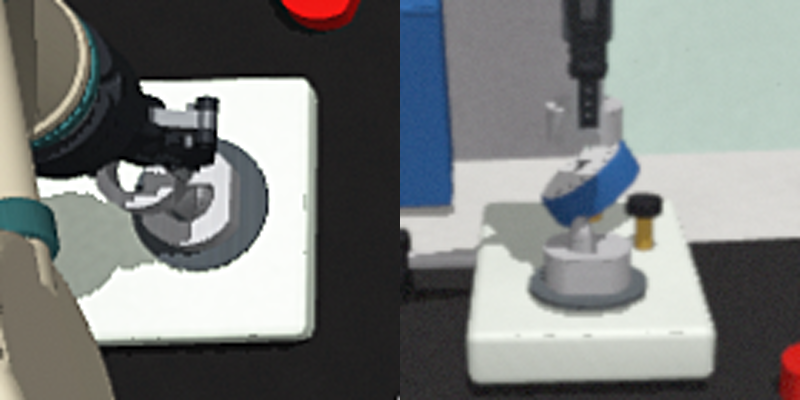

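The wide weight sits level on the plate with the post through it: side view, centre about (588,262) in the crop. The narrow one is in the hand about 1.5 mm short in x, so I shift it and lower it.

>>> servo_tool(
  increments=[
    [0.1,0,1,0,0,0,1],
    [0,0,1.3,0,0,0,1],
    [0,0,1.3,0,0,0,1],
    [0,0,1.2,0,0,0,1],
    [0,0,0.6,0,0,0,1],
  ],
)

```text
clock: 15.1
position: [0.5454, 0.2213, 0.133]
ee_rot: [0.0, 0.999, -0.044, -0.002]
contact_force: [-0.7, 0.1, -3.0]
width: 0.0447
gripper_force: 62.4
```

>>> servo_tool(
  increments=[
    [0,0,0.5,0,0,0,1],
    [0,0,0.5,0,0,0,1],
    [0,0,0.5,0,0,0,1],
    [0,0,0.4,0,0,0,1],
    [0,0,0,0,0,0,1],
  ],
)

```text
clock: 15.6
position: [0.5463, 0.2216, 0.1159]
ee_rot: [0.0, 0.999, -0.044, -0.0]
contact_force: [-0.8, -0.2, -2.3]
width: 0.0444
gripper_force: 62.4
```

>>> servo_tool(
  increments=[
    [0,0,0.2,0,0,0,1],
    [0,0,0.2,0,0,0,1],
    [0,0,0.2,0,0,0,1],
    [0,0,0,0,0,0,1],
    [0,0,0,0,0,0,1],
  ],
)

```text
clock: 16.1
position: [0.5466, 0.2217, 0.1103]
ee_rot: [-0.0, 0.999, -0.044, 0.0]
contact_force: [-0.0, -0.3, -2.3]
width: 0.0445
gripper_force: 62.4
```

>>> servo_tool(
  increments=[
    [0,0,0.1,0,0,0,1],
    [0,0,0.1,0,0,0,1],
    [0,0,0.1,0,0,0,1],
    [0,0,0,0,0,0,1],
    [0,0,0,0,0,0,1],
  ],
)

```text
clock: 16.6
position: [0.5466, 0.2216, 0.108]
ee_rot: [-0.0, 0.999, -0.044, 0.0]
contact_force: [-2.2, -0.3, 3.9]
width: 0.0444
gripper_force: 63.1
```

Contact came at the expected height. I release and retreat.

>>> servo_tool(
  increments=[
    [0,0,0,0,0,0,-1],
    [0,0,0,0,0,0,-1],
    [0,0,0,0,0,0,-1],
    [0,0,0,0,0,0,-1],
    [0,0,0,0,0,0,-1],
  ],
)

```text
clock: 17.1
position: [0.5466, 0.2216, 0.1072]
ee_rot: [-0.0, 0.999, -0.044, -0.0]
contact_force: [0.2, 0.1, -0.6]
width: 0.0855
gripper_force: 0.0
```

>>> servo_tool(
  increments=[
    [0,0,-1,0,0,0,-1],
    [0,0,-3,0,0,0,-1],
    [0,0,-3,0,0,0,-1],
    [0,0,-3,0,0,0,-1],
    [0,0,-2,0,0,0,-1],
  ],
)

```text
clock: 17.6
position: [0.5474, 0.2219, 0.2306]
ee_rot: [-0.001, 0.999, -0.044, 0.002]
contact_force: [-0.3, 0.1, -0.4]
width: 0.0852
gripper_force: 0.0
```

>>> servo_tool(
  increments=[
    [-3,3,0,0,0,0,-1],
    [-3,3,0,0,0,0,-1],
    [-3,3,0,0,0,0,-1],
    [-3,3,0,0,0,0,-1],
    [0,3,0,0,0,0,-1],
  ],
)

```text
clock: 18.1
position: [0.4093, 0.0824, 0.2279]
ee_rot: [-0.0, 0.999, -0.043, -0.001]
contact_force: [1.3, -0.2, 0.1]
width: 0.0852
gripper_force: 0.0
```

```bash
python3 - <<'E'
from h import *
p,y,z,s=now();print(p,y,s['contact_force'],s['width'],s['clock'])
a=optics.get_image("top")[:,:,::-1]; b=optics.get_image("side")[:,:,::-1]
x=cv2.resize(a[150:290,120:260],(400,400),interpolation=cv2.INTER_CUBIC);w=cv2.resize(b[100:180,275:355],(400,400),interpolation=cv2.INTER_CUBIC)
cv2.imwrite("pics/c3.png",np.hstack([x,w]))
print(((proj("side",[[.544,.22-.027,.117],[.544,.22-.027,.093],[.544,.22-.033,.065]])-[275,100])*5+[400,0]).round().tolist())
E
```

```text
[0.40933842 0.08239127 0.22792516] -94.94183488060816 [ 1.31979941 -0.1911105   0.06366086] 0.08519359346013274 18.1
[[608.0, 146.0], [608.0, 201.0], [610.0, 268.0]]
```

View pics/c3.png

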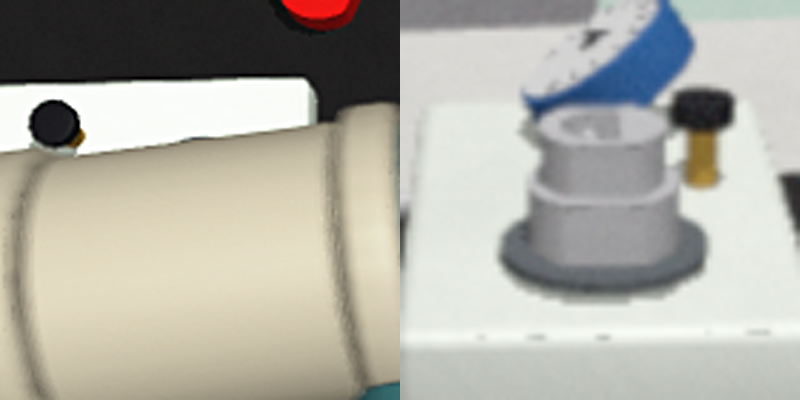

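Both weights are stacked flat on the post. The front edges show at about y=145, 200 and 265 in the crop, matching the predicted 146, 201 and 268. The robot is clear.

```bash
python3 -c "
from rig import manip; print(manip.sign_off())"
```

```text
the job is handed in; nothing more can be done
None
```

I seated the wide weight on the carrier plate and the narrow weight on top of it, flats lined up with the post, and handed the job in at about 18 s; the last side view showed both flat and at the expected heights, but the hand-in gave no verdict.

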